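Assemble the citrus juicer and hold its cone pressed down

ROBOT

A 6-joint arm with a two-finger parallel gripper is mounted at the origin on the work surface. World frame = base frame: x ahead of the robot, y to its left, z up, the work surface at z = 0. Lengths are in mm, angles in degrees, forces in N, time in s.
With the tool pointing down it reaches from about 350 to 850 mm from the base axis. Payload 8.1 kg.
Tool frame: the origin (TCP) lies between the finger pads; the fingertips stand 17 mm ahead of it and the grasp point (between the pads) lies 2 mm behind it; z points along the fingers, y is the line along which they close (so a half turn about z gives the same grasp; the last joint's range is limited). The gripper opens to 85 mm and grips with 20 to 120 N. Pads are 22 mm wide; open, the fingers measure 114 mm over their backs; the gripper's body (76 mm by 85 mm) begins 54 mm behind the grasp point. The pads swing forward as they close: fully open they stand 13 mm farther back than shut.
Start: joints at [72.342, 7.471, 85.268, -0, 87.261, -4.893], TCP at [132.554, 585.179, 248.292] pointing down, gripper open.
Joint ranges: [-169.43, 169.43], [-51.17, 129.36], [1.28, 143.12], [-76.62, 256.62], [0, 156.53], [-152.29, 152.29]. Speed limits (degrees/s): [136.94, 136.94, 159.86, 180, 180, 180].

INTERFACE

Orientations are given as [roll, pitch, yaw] about the fixed x, y, z axes, in that order (R = Rz(yaw) Ry(pitch) Rx(roll)).
In Python, from bench import sense, snapshot, hand_in, trace, place_of gives the robot as it stands.
- The arm moves only by the shell command python3 -m handwheel 'ROWS' [FORCE]. ROWS is JSON, a list of rows, each a list of 7 numbers: the opening, from -1 (shut) to 1 (fully open), then the shift along the tool's x, y, z in cm, then the turn, a rotation vector about the tool's x, y, z in rad. A call has 1 to 12 rows; each row shifts and turns the commanded pose from where the row before left it, along the tool's axes as they then stand; what a row does not reach is not made up. A row lasts 1/12 s, in which the tool goes at most 41.7 mm and 7.16 degrees, less where a joint would pass 70% of its speed; a pose out of reach is approached as far as the arm can. A call with a gripper value outside its range is refused whole. The fingers move at their own pace and stop on an object; FORCE is the grip in N (left out, the last holds). Time passes only in rows, so rows that do not move let the fingers close. It gives the time, the measured TCP pose, the force, the opening and the grip force at its end, in the units of the state.
- sense(): the state, without advancing time (a new reading comes with each control period).
- snapshot(name): name is "scene" or "top"; returns a dict with "image" (420x560x3 uint8, red, green, blue), "intrinsics" (3x3 intrinsics, pixels), "k1" (the pictures are not rectified: a ray, as slopes to the right and down, at radius r is drawn at 1 + k1 r^2 times it, then the intrinsics apply), "R" (3x3) and "t" (3): a world point X has camera coordinates R X + t. Camera axes: x right, y down, z forward; pixel columns grow to the right and rows downward; lengths in mm; the calibration is good to about 2 mm. A picture is of the moment at which its call begins. There is no depth.
- hand_in(): hands the job in; it is judged then, once.
Trained networks look in a picture, given as the dict that the camera call returned (one of the last four; its "shot" number tells which), for a name from the list of things; names that differ only in an ending like _2 or _b are one class to them, and where a whole thing is asked for, a point or a joint stands for the part that bears it (a point fixed in the world has none). Each returns a list of dicts, best first, with "conf" (0 to 1); they miss things now and then, are a little off and sometimes report something else, mostly with a low value. They report only what shows in the picture. A call takes as long as a camera call. They do not tell look-alikes from the thing itself.
- trace(picture, query): "pixels" (420x560 bool, what is visible of it).
- place_of(picture, query): "location" ([x, y, z] in mm, in world coordinates, good to about 4 mm: a listed point, or the origin of a listed thing).
The state is a dict: "time": time; "joint_pos": joint angles; "qd": joint speeds; "joint_efforts": joint torques, N m; "tool_pos": TCP position; "tcp_rot": TCP orientation; "ft_force": force on the tool from outside, world axes, zero at the start; "wrist_torque": the same for the moment, N m; "finger_gap": finger opening in mm; "grip_force": force on a finger pad.
Only numpy, scipy, OpenCV 4.12 (cv2) and the standard library are available. Lean on these libraries where they do the work, as an engineer would, in place of code of your own. Each camera call takes 0.05 s, during which the arm holds its last target. There are 200 camera calls.

TASK

Get the citrus juicer on the buffet ready and try its press-to-run drive: thread the strainer over the spindle, collar up, down to its seat in the juice bowl and let go of it, then fit the large cone on the spindle, turning it until its socket meshes with the splines and it slides fully home. Press the cone all the way down against the drive's spring and finish like that, still gripping the cone and keeping it pressed down; do not put it down or let go at the end. Leave the small lemon cone, the tumbler, the shakers and the bottles where they stand.

Things in the scene. Friction and masses are not known exactly. Their poses are not given: they have to be found in the camera images.
- juicer: Electric citrus juicer, fixed on the table; origin on its axis at table height, z up, spout along -x. Round white motor base, 156 mm across the foot; on it a fixed open juice bowl, 136 mm inside, floor 105 mm and rim 150 mm above the table. Amid the bowl a chimney: a step 48 mm across with its flat top at 118 mm, and on it a locating neck 30 mm across up to 135 mm, tapered at the top.
- strainer_seat (a point): The strainer's seat: centre of the flat top of the chimney's step, on the juicer's axis, 118 mm above the table. The strainer is home when its underside lies flat here, the neck through its hole.
- spindle_top (a point): Top end of the steel drive spindle, on the juicer's axis, 172 mm above the table unpressed. The spindle is a cross of four upright fins, 18 mm across, 4 mm thick (15 and 3 mm in the top 3 mm), standing 34 mm out of the neck. x and y lie along the fins, z up. The drive has stopped at a random angle and turns only stiffly (0.35 N m), so the cone is turned to suit the fins.
- spindle (a joint): How far the spindle is pressed down, m: 0 up, 0.006 fully down. The spring takes about 4 N to start it moving and 11 N to hold it fully down.
- strainer_center (a point): Strainer: flat perforated steel ring, 114 mm across, 3 mm thick (rim 5 mm high), with a collar 42 mm in outside diameter round its 34 mm hole; the collar's top is 20 mm above the underside. This point is on its axis 10 mm above the underside, z along the axis to the collar. 0.11 kg. It starts on the table, collar up; grip it across the collar's outside.
- cone_center (a point): Large cone (for oranges): white ribbed dome 58 mm high on a flange 56 mm across, 3 mm thick. Eight ribs 45 degrees apart, 50 mm across, 4 mm thick, upright from 3 to 34 mm above the underside; between them a drum 42 mm across. Ribs along its x and y axes run on to the tip, the others end at 44 mm. Point: on the axis, 29 mm up; z to the tip. 0.07 kg. Starts upright on the table.
- cone_socket (a point): Mouth of the large cone's socket, in the centre of its underside; axes as the cone's. A cross-shaped socket 24 mm deep; its four slots (6.5 mm wide, 20.5 mm across) lie under the four long ribs, along x and y, so it fits the spindle at any of four quarter turns with about 1.2 mm play. Home and unpressed, this point is 24 mm below the spindle's top end; not meshed, it stays level with it.
- lemon_cone_center (a point): Small lemon cone, a spare: white, like the large one but 42 mm across the flange and 38 mm high. This point is on its axis 19 mm up. To be left alone.
- tumbler_center (a point): Empty glass tumbler under the spout, 64 mm across, 88 mm high; this point is half-way up. To be left alone.
- salt_center (a point): Salt shaker, glass with a steel cap, 42 mm across, 75 mm high; this point is half-way up. To be left alone.
- pepper_center (a point): Pepper shaker, same shape as the salt shaker; this point is half-way up. To be left alone.
- ketchup_center (a point): Red squeeze bottle, 60 mm across, 182 mm high; this point is 90 mm up. To be left alone.
- ketchup_b_center (a point): A second red squeeze bottle like the first; this point is 90 mm up. To be left alone.
Not all that is in view belongs to the job. Of the things that look like the part that bears strainer_center, the middle-sized one is meant.

How it is judged:
By the outcome, as a careful person would: the job done as asked, in the order asked, and still so for the second after the job is handed in, while the arm keeps its last pose, push and grip.
It also fails if it takes over 72 s, if anything falls off the work surface, if the arm or the gripper's body presses on something with over 40 N, if the wrist force passes 120 N, or if a joint passes its speed limit or range.

## Working session

There is one attempt and no reset: what is moved stays moved. The work goes in short steps, Python scripts to look and compute and a shell command to move; the robot and the scene stay as the last step left them, time stands still between calls to the robot, and variables do not carry over. Pictures are saved under pics/ and viewed, at most 10 in all, crops included, and the job is handed in when it is done.

```bash
mkdir -p pics; ls; cat > h.py <<'E'
import numpy as np, cv2
from bench import *
def save(p,n): cv2.imwrite(f'pics/{n}.png',cv2.cvtColor(p['image'],cv2.COLOR_RGB2BGR))
def ray(p,u,v):
    K=np.array(p['intrinsics']);R=np.array(p['R']);t=np.array(p['t'])
    d=np.array([(u-K[0,2])/K[0,0],(v-K[1,2])/K[1,1]]);s=d.copy()
    for _ in range(30): s=d/(1+p['k1']*(s@s))
    w=R.T@np.array([s[0],s[1],1]); return -R.T@t,w/np.linalg.norm(w)
def atz(p,u,v,z):
    c,w=ray(p,u,v); return c+w*(z-c[2])/w[2]
def proj(p,X):
    K=np.array(p['intrinsics']);c=np.array(p['R'])@np.array(X,float)+np.array(p['t']);s=c[:2]/c[2]
    s=s*(1+p['k1']*(s@s)); return K[0,0]*s[0]+K[0,2],K[1,1]*s[1]+K[1,2]
def tri(a,b):
    A=np.zeros((3,3));y=np.zeros(3)
    for c,w in (a,b):
        M=np.eye(3)-np.outer(w,w);A+=M;y+=M@c
    return np.linalg.solve(A,y)
E
python3 - <<'E'
from h import *
np.set_printoptions(precision=1,suppress=True)
s=sense();print(s)
for n in("scene","top"):
    p=snapshot(n);save(p,n+'0');print(n,-np.array(p['R']).T@np.array(p['t']))
    for q in("juicer","spindle_top","strainer_center","cone_center","lemon_cone_center","tumbler_center","salt_center","ketchup_center"):
        print(q,[(np.array(d['location']),round(d['conf'],2)) for d in place_of(p,q)])
E
```

```text
pics
{'time': 0.0, 'joint_pos': array([72.3,  7.5, 85.3,  0. , 87.3, -4.9]), 'qd': array([ 0.2,  0. ,  0.1, -0. ,  0.2,  0. ]), 'joint_efforts': array([  0. , -56.9, -50.1,  -0. ,   0. ,  -0. ]), 'tool_pos': array([132.4, 584.7, 247.2]), 'tcp_rot': array([-179.9,   -0. ,  167.2]), 'ft_force': array([ 0.3, -0.1,  0.6]), 'wrist_torque': array([ 0., -0., -0.]), 'grip_force': 0.0, 'finger_gap': 85.17799632282647}
scene [1468.2  -68.1  800.1]
juicer [(array([644.6, -76.3,  -1.2]), 0.76)]
spindle_top [(array([642.5, -74.7, 171.4]), 0.4)]
strainer_center [(array([ 419.1, -298.3,   10.7]), 0.89), (array([ 351.4, -143.6,    8.7]), 0.61), (array([ 226.3, -306.2,   17.1]), 0.61)]
cone_center [(array([426.4, 251.3,  29.6]), 0.67), (array([641.4, -78.1,  -1.3]), 0.3)]
lemon_cone_center [(array([642.4, 298.1,  18.5]), 0.75)]
tumbler_center []
salt_center [(array([527.6, 392.5,  40.4]), 0.68)]
ketchup_center [(array([ 670.7, -301.8,   88.8]), 0.64)]
top [ 355.5   27.1 1297.3]
juicer [(array([643.5, -74. ,  -0.9]), 0.8)]
spindle_top [(array([642.7, -74.4, 169.4]), 0.45)]
strainer_center [(array([ 416.6, -300.6,   15.9]), 0.96), (array([ 351.6, -151.1,    4. ]), 0.76), (array([ 225.5, -310.5,   17. ]), 0.66), (array([642.2, -76. , 120. ]), 0.27)]
cone_center [(array([429.2, 248.9,  29.6]), 0.78)]
lemon_cone_center [(array([641.6, 296.8,  18.2]), 0.42)]
tumbler_center [(array([521.5, -56.3,  44.3]), 0.85)]
salt_center [(array([529.7, 390.6,  37.1]), 0.49)]
ketchup_center [(array([ 666.7, -301.2,   92.9]), 0.93)]
```

View pics/scene0.png

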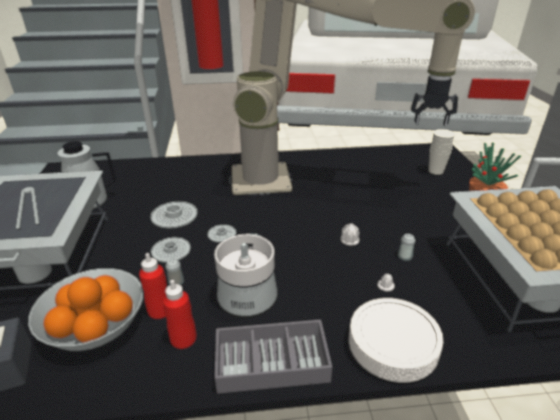

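View pics/top0.png

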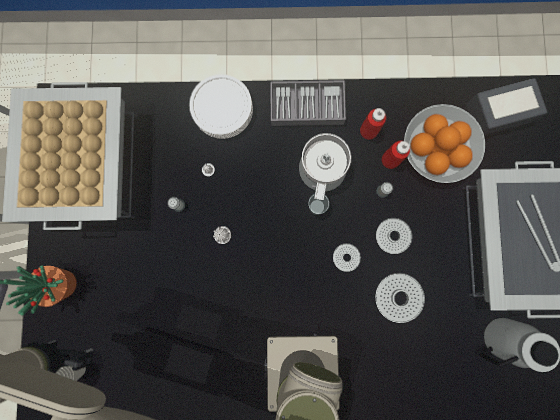

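```bash
python3 - <<'E'
from h import *
np.set_printoptions(precision=1,suppress=True)
P={n:snapshot(n) for n in("scene","top")}
# sizes of strainer candidates from traces
for n,p in P.items():
    for q in("strainer_center","cone_center"):
      for d in trace(p,q):
        m=np.argwhere(d['pixels'])[:,::-1]
        if len(m)<10: continue
        w=np.array([atz(p,u,v,4)[:2] for u,v in m]); c=(w.min(0)+w.max(0))/2
        print(n,q,round(d['conf'],2),len(m),'px',m.mean(0),'center',c,'extent',np.ptp(w,0))
    print(n,'mm/px',np.linalg.norm(atz(p,280,210,0)-atz(p,281,210,0)))
E
```

```text
scene strainer_center 0.9 751 px [170.2 248.9] center [ 415.5 -299.7] extent [116.5 118.5]
scene strainer_center 0.87 919 px [173.8 214.3] center [ 219.7 -309.8] extent [153.9 152.1]
scene strainer_center 0.71 341 px [221.4 232.6] center [ 350.3 -145.5] extent [88.3 82.9]
scene strainer_center 0.27 390 px [174.2 270.9] center [ 519.3 -277.6] extent [117.9  60.9]
scene cone_center 0.66 279 px [350.2 234.2] center [401.8 256.5] extent [106.8  59.8]
scene mm/px 3.4614778932007213
top strainer_center 0.73 918 px [393.3 235.9] center [ 417.  -299.7] extent [109.1 112.3]
top strainer_center 0.73 1709 px [399.2 297.7] center [ 222.4 -310.2] extent [148.5 148.2]
top strainer_center 0.56 544 px [345.9 257.4] center [ 350.4 -146.1] extent [85.6 83.4]
top cone_center 0.57 218 px [222.  235.1] center [425.5 250.3] extent [48.4 51.6]
top mm/px 3.2476947560386464
```

The scene view shows three strainers (pixels 174,212; 170,248; 221,233) and the juicer at 245,265. The cone is at 350,234 and the lemon cone at 387,282. The top view has the middle-sized strainer at (393,236), the cone at (222,235) and the spindle at (325,160). Traced strainer sizes are 150, 114 and 84 mm, so the one at (417,-300) is the right one.

```bash
cat >> h.py <<'E'
def yawR(y): 
    a=np.radians(y);return np.array([[np.cos(a),np.sin(a),0],[np.sin(a),-np.cos(a),0],[0,0,-1.]])
def go(x,y,z,frm=None,yaw=None):
    s=sense();f=np.array(s['tool_pos'] if frm is None else frm);yw=s['tcp_rot'][2] if yaw is None else yaw
    d=yawR(yw).T@(np.array([x,y,z])-f)/10
    print('from',f.round(1),'yaw',round(yw,1),'shift cm',d.round(2),'rows',round(np.linalg.norm(d)/4.1,1))
E
python3 - <<'E'
from h import *
np.set_printoptions(precision=1,suppress=True)
P={n:snapshot(n) for n in("scene","top")}
for q in("spindle_top","strainer_center","cone_center"):
    L={n:place_of(p,q) for n,p in P.items()}
    if q=="strainer_center": L={n:sorted(l,key=lambda d:np.hypot(d['location'][0]-417,d['location'][1]+300)) for n,l in L.items()}
    print(q,tri(*[ray(P[n],*proj(P[n],L[n][0]['location'])) for n in P]),[np.array(l[0]['location']) for l in L.values()])
go(430,230,247); go(417,-300,150,frm=(430,230,247)); 
print([np.array(d['location']) for q in("salt_center","ketchup_center") for d in place_of(P['top'],q)])
# crop of juicer and cone upscaled
im=P['top']['image']
a=cv2.resize(im[130:200,290:360],(400,400),interpolation=cv2.INTER_CUBIC)
b=cv2.resize(im[215:255,202:242],(400,400),interpolation=cv2.INTER_CUBIC)
cv2.imwrite('pics/crop.png',cv2.cvtColor(np.hstack([a,b]),cv2.COLOR_RGB2BGR))
E
```

```text
spindle_top [ 695.1 -169.7   17.1] [array([ 766.4, -232.9,   89.8]), array([644.5, -76.8, 170.9])]
strainer_center [ 418.6 -299.3   10.2] [array([ 417.7, -298.8,    9.4]), array([ 418.5, -299.4,   12.5])]
cone_center [430.6 249.8  31.6] [array([427.5, 251.2,  29.3]), array([430.6, 249.5,  31.2])]
from [132.5 585.2 248.3] yaw 167.2 shift cm [-36.9 -28.1   0.1] rows 11.3
from [430 230 247] yaw 167.2 shift cm [-10.4 -52.    9.7] rows 13.1
[array([528.2, 393.2,  38. ]), array([ 668.3, -300.9,   91. ]), array([643.4, -76.4,  -1.7])]
```

View pics/crop.png

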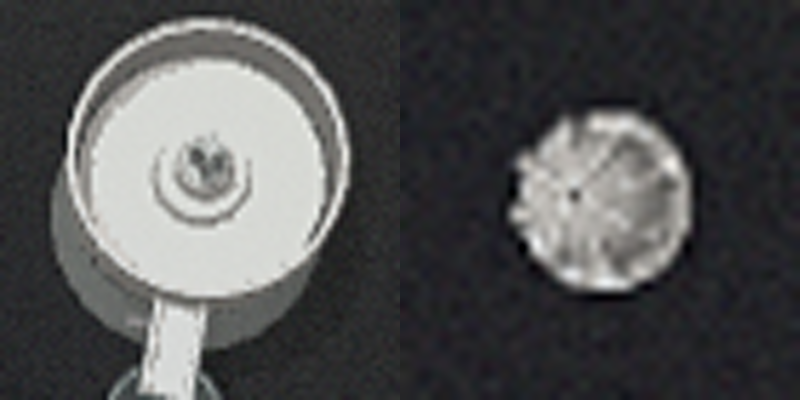

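The crop shows the bowl rim centred at crop (209,157), which is top pixel (326.2,157.0), and the spindle head at about (205,165). In the right half the cone's tip is at crop (175,195). Moving toward the strainer now.

```bash
python3 -m handwheel '[[1,-3.07,-2.34,0,0,0,0],[1,-3.07,-2.34,0,0,0,0],[1,-3.07,-2.34,0,0,0,0],[1,-3.07,-2.34,0,0,0,0],[1,-3.07,-2.34,0,0,0,0],[1,-3.07,-2.34,0,0,0,0],[1,-3.07,-2.34,0,0,0,0],[1,-3.07,-2.34,0,0,0,0],[1,-3.07,-2.34,0,0,0,0],[1,-3.07,-2.34,0,0,0,0],[1,-3.07,-2.34,0,0,0,0],[1,-3.07,-2.34,0,0,0,0]]' 40; python3 - <<'E'
from h import *
p=snapshot('top');print('rim ctr',atz(p,326.2,157.0,150).round(1))
go(418,-299.5,150)
E
```

```text
time: 2.7
tool_pos: [430.8, 228.3, 248.6]
tcp_rot: [180.0, 0.0, 167.2]
ft_force: [0.8, -0.4, -0.4]
finger_gap: 85.1
grip_force: 0.0
rim ctr [642.1 -77.2 150. ]
from [434.6 223.2 248.6] yaw 167.0 shift cm [-10.12 -51.31   9.86] rows 13.0
```

```bash
python3 -m handwheel '[[1,-0.8,-4,0.7,0,0,0],[1,-0.8,-4,0.7,0,0,0],[1,-0.8,-4,0.7,0,0,0],[1,-0.8,-4,0.7,0,0,0],[1,-0.8,-4,0.7,0,0,0],[1,-0.8,-4,0.7,0,0,0],[1,-0.8,-4,0.7,0,0,0],[1,-0.8,-4,0.7,0,0,0],[1,-0.8,-4,0.7,0,0,0],[1,-0.8,-4,0.7,0,0,0],[1,-0.8,-4,0.7,0,0,0],[1,-0.8,-4,0.7,0,0,0]]'; python3 -m handwheel '[[1,-0.6,-3.2,1,0,0,0],[1,0,0,0,0,0,0],[1,0,0,0,0,0,0]]';python3 - <<'E'
from h import *
go(418,-299.5,45);print(sense()['joint_pos'])
E
```

```text
time: 3.75
tool_pos: [417.0, -261.4, 164.3]
tcp_rot: [-180.0, 0.1, 167.2]
ft_force: [0.2, 0.6, 0.6]
finger_gap: 85.0
grip_force: 0.0
time: 4.0
tool_pos: [415.3, -293.0, 153.3]
tcp_rot: [179.9, -0.1, 167.1]
ft_force: [-0.3, 0.9, -0.9]
finger_gap: 85.7
grip_force: 0.0
from [ 415.3 -293.   153.3] yaw 167.1 shift cm [-0.41 -0.57 10.83] rows 2.6
[-4.09853194e+01 -2.88745574e+00  1.06005616e+02  2.23478612e-03
  7.69969442e+01 -1.18038823e+02]
```

```bash
python3 -m handwheel '[[0.5,-0.2,-0.3,3.5,0,0,0],[0.5,-0.2,-0.3,3.5,0,0,0],[0.4,0,0,3.5,0,0,0],[0.4,0,0,2.5,0,0,0],[0.3,0,0,0,0,0,0],[0.3,0,0,0,0,0,0]]' 25; python3 -m handwheel '[[-0.2,0,0,0,0,0,0],[-0.2,0,0,0,0,0,0],[-0.2,0,0,0,0,0,0],[-0.2,0,0,0,0,0,0],[-0.2,0,0,0,0,0,0]]' 25;python3 - <<'E'
from h import *
go(418,-299.5,22)
E
```

```text
time: 4.5
tool_pos: [418.1, -296.8, 23.6]
tcp_rot: [179.9, -0.2, 167.3]
ft_force: [-0.5, -0.4, 0.8]
finger_gap: 55.0
grip_force: 0.0
time: 4.92
tool_pos: [420.5, -299.8, 26.9]
tcp_rot: [-179.9, 0.2, 167.2]
ft_force: [0.3, 2.5, 8.6]
finger_gap: 39.9
grip_force: 26.0
from [ 420.5 -299.8   26.9] yaw 167.2 shift cm [ 0.25 -0.03  0.49] rows 0.1
```

```bash
python3 -m handwheel '[[0.3,0,0,-0.4,0,0,0],[0.3,0,0,0,0,0,0.12],[0.3,0,0,0,0,0,0.12],[0.3,0,0,0,0,0,0.12],[0.3,0,0,0,0,0,0.12],[0.3,0,0,0,0,0,0.12],[0.3,0,0,0,0,0,0.12],[0.3,0,0,0,0,0,0.12],[0.3,0,0,0,0,0,0.12],[0.3,0,0,0,0,0,0.12],[0.3,0,0,0,0,0,0.12],[0.3,0,0,0,0,0,0.12]]' 25; python3 -m handwheel '[[0.3,0,0,0,0,0,0.12],[0.3,0,0,0,0,0,0.12],[0.3,0,0,0,0,0,0],[-0.2,0,0,0,0,0,0],[-0.2,0,0,0,0,0,0],[-0.2,0,0,0,0,0,0],[-0.2,0,0,0,0,0,0],[-0.2,0,0,0,0,0,0]]' 40;python3 - <<'E'
from h import *
go(418,-299.5,22)
E
```

```text
time: 5.92
tool_pos: [419.1, -299.2, 29.3]
tcp_rot: [179.9, 0.1, 91.3]
ft_force: [-0.6, -0.3, 1.1]
finger_gap: 55.3
grip_force: 0.0
time: 6.58
tool_pos: [419.2, -299.1, 29.4]
tcp_rot: [179.9, 0.0, 78.1]
ft_force: [-1.8, 0.8, 7.8]
finger_gap: 39.6
grip_force: 39.4
from [ 419.2 -299.1   29.4] yaw 78.1 shift cm [-0.06 -0.11  0.74] rows 0.2
```

```bash
python3 -m handwheel '[[0,0,0,0,0,0,0],[0,0,0,0.2,0,0,0],[0,0,0,0.4,0,0,0],[0,0,0,0,0,0,0],[0,0,0,0,0,0,0]]' 40; python3 -m handwheel '[[-0.3,0,0,0,0,0,0],[-0.3,0,0,0,0,0,0],[-0.3,0,0,0,0,0,0],[-0.3,0,0,0,0,0,0]]' 40;python3 -m handwheel '[[-0.3,0,0,-1,0,0,0],[-0.3,0,0,-2,0,0,0],[-0.3,0,0,-3,0,0,0],[-0.3,0,0,-4,0,0,0],[-0.3,0,0,-4,0,0,0],[-0.3,0,0,-4,0,0,0],[-0.3,0,0,0,0,0,0],[-0.3,0,0,0,0,0,0]]' 40
python3 - <<'E'
from h import *
for n in('scene','top'):
    p=snapshot(n)
    if n=='scene':
        u,v=map(int,proj(p,sense()['tool_pos'])); cv2.imwrite('pics/g1.png',cv2.resize(cv2.cvtColor(p['image'],cv2.COLOR_RGB2BGR)[max(v-60,0):v+60,max(0,u-80):u+80],(800,600),interpolation=cv2.INTER_CUBIC))
    print(n,[(np.round(d['location'],1),round(d['conf'],2)) for d in place_of(p,'strainer_center')])
    print([(np.round(d['location'],1),round(d['conf'],2)) for d in place_of(p,'spindle_top')])
go(643,-75,230)
E
```

```text
time: 7.0
tool_pos: [418.4, -298.4, 21.7]
tcp_rot: [-179.9, -0.0, 77.9]
ft_force: [-0.0, -0.4, -0.8]
finger_gap: 42.7
grip_force: 0.0
time: 7.33
tool_pos: [418.6, -298.6, 22.2]
tcp_rot: [-180.0, -0.0, 77.9]
ft_force: [-0.3, -0.4, -1.7]
finger_gap: 40.0
grip_force: 40.4
time: 8.0
tool_pos: [420.4, -300.2, 206.7]
tcp_rot: [179.6, 0.2, 77.9]
ft_force: [0.9, -0.1, -1.7]
finger_gap: 40.4
grip_force: 40.6
scene [(array([ 225.5, -306.2,   11.8]), 0.96), (array([ 421.3, -301.5,  194. ]), 0.74), (array([641.8, -75.6, 172.5]), 0.66), (array([ 352.3, -144.9,    7.9]), 0.65), (array([ 666.9, -297.5,   89.3]), 0.33)]
[(array([639.2, -74.8, 169.6]), 0.46)]
top [(array([ 352.3, -147.2,    6.9]), 0.96), (array([ 415.1, -301.4,  191.8]), 0.71), (array([ 226. , -309.5,   17.2]), 0.71)]
[(array([645.2, -73.7, 169.9]), 0.54)]
from [ 417.9 -297.9  200.4] yaw 77.9 shift cm [26.53 17.32 -2.96] rows 7.8
```

View pics/g1.png

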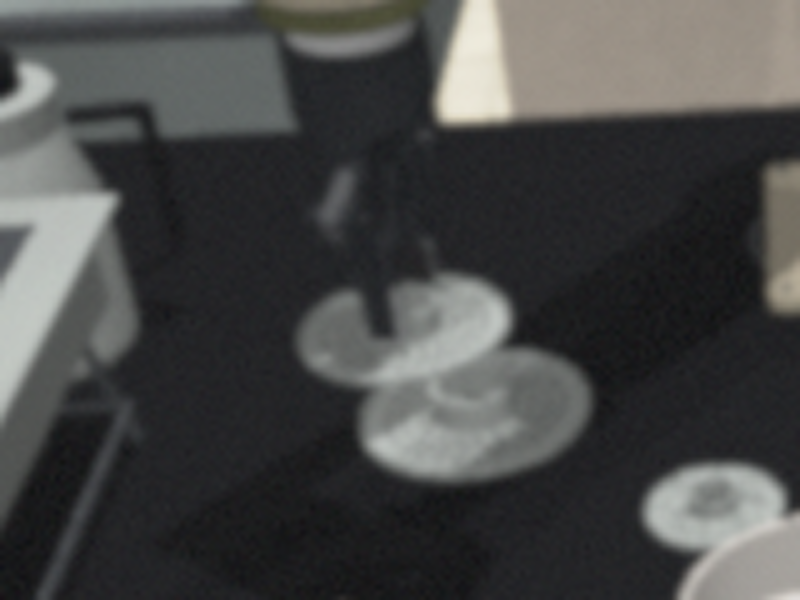

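```bash
python3 -m handwheel '[[-0.3,1.5,1,-3,0,0,0],[-0.3,3.1,2.0,0,0,0,0],[-0.3,3.1,2.0,0,0,0,0],[-0.3,3.1,2.0,0,0,0,0],[-0.3,3.1,2.0,0,0,0,0],[-0.3,3.1,2.0,0,0,0,0],[-0.3,3.1,2.0,0,0,0,0],[-0.3,3.1,2.0,0,0,0,0],[-0.3,3.1,2.0,0,0,0,0],[-0.3,0,0,0,0,0,0],[-0.3,0,0,0,0,0,0],[-0.3,0,0,0,0,0,0]]' 40
python3 - <<'E'
from h import *
sn=[]
for n in('scene','top','scene','top'):
    p=snapshot(n); s=sense();sn.append(s['tool_pos'])
    print(n,s['tool_pos'].round(1),[(np.round(d['location'],1),round(d['conf'],2)) for d in place_of(p,'strainer_center') if d['location'][2]>150],[(np.round(d['location'],1),round(d['conf'],2)) for d in place_of(p,'juicer')])
go(643,-75.3,215,frm=np.mean(sn,0))
E
```

```text
time: 9.3
tool_pos: [639.6, -77.2, 230.7]
tcp_rot: [-179.8, 0.0, 77.9]
ft_force: [0.2, 0.1, -0.9]
finger_gap: 40.4
grip_force: 40.9
scene [639.5 -77.8 231.2] [(array([639.2, -79.2, 217.4]), 0.8)] [(array([ 765.4, -232.2,   87.3]), 0.72)]
top [639.7 -78.5 232.4] [(array([639.7, -79.8, 224.1]), 0.84)] [(array([642.2, -74. ,  -3.6]), 0.85)]
scene [640.  -78.1 232.7] [(array([638.8, -81.8, 220.3]), 0.82)] [(array([641.3, -76.4,  -2.4]), 0.88)]
top [640.2 -77.7 232.5] [(array([638. , -76.4, 225. ]), 0.72)] [(array([641.7, -76.1,  -2.4]), 0.72)]
from [639.8 -78.  232.2] yaw 77.8 shift cm [0.33 0.25 1.72] rows 0.4
```

```bash
python3 -m handwheel '[[-0.3,0.36,0.25,0,0,0,0],[-0.3,0,0,1.5,0,0,0],[-0.3,0,0,1.5,0,0,0],[-0.3,0,0,1.5,0,0,0],[-0.3,0,0,1.5,0,0,0],[-0.3,0,0,0.8,0,0,0],[-0.3,0,0,0,0,0,0]]' 40
python3 -m handwheel '[[-0.3,0,0,0.4,0,0,0],[-0.3,0,0,0.3,0,0,0],[-0.3,0,0,0,0,0,0]]';python3 -m handwheel '[[-0.3,0,0,0.3,0,0,0],[-0.3,0,0,0.3,0,0,0],[-0.3,0,0,0,0,0,0]]'
```

```text
time: 10.48
tool_pos: [642.1, -73.9, 161.5]
tcp_rot: [-179.8, 0.0, 77.9]
ft_force: [-0.7, -1.1, -1.1]
finger_gap: 40.1
grip_force: 40.9
time: 10.73
tool_pos: [643.8, -74.4, 157.6]
tcp_rot: [180.0, -0.0, 77.9]
ft_force: [-0.1, 0.4, -1.2]
finger_gap: 40.1
grip_force: 40.9
time: 10.98
tool_pos: [643.3, -74.4, 150.9]
tcp_rot: [-180.0, 0.0, 77.8]
ft_force: [0.3, 0.0, -1.6]
finger_gap: 39.9
grip_force: 40.9
```

```bash
python3 -m handwheel '[[-0.3,0,0,0.3,0,0,0],[-0.3,0,0,0.3,0,0,0],[-0.3,0,0,0,0,0,0]]';python3 -m handwheel '[[-0.3,0,0,0.2,0,0,0],[-0.3,0,0,0.2,0,0,0],[-0.3,0,0,0,0,0,0]]';python3 -m handwheel '[[-0.3,0,0,0.1,0,0,0],[-0.3,0,0,0.1,0,0,0],[-0.3,0,0,0,0,0,0]]'
```

```text
time: 11.23
tool_pos: [643.0, -74.3, 144.4]
tcp_rot: [-179.9, -0.0, 77.9]
ft_force: [-0.6, 0.5, -0.4]
finger_gap: 40.2
grip_force: 40.9
time: 11.48
tool_pos: [643.2, -74.3, 140.7]
tcp_rot: [-180.0, -0.0, 77.9]
ft_force: [-0.5, -0.7, -1.1]
finger_gap: 40.4
grip_force: 40.9
time: 11.73
tool_pos: [643.6, -74.4, 140.2]
tcp_rot: [180.0, 0.0, 77.9]
ft_force: [-2.6, 0.6, 4.7]
finger_gap: 40.2
grip_force: 41.4
```

```bash
python3 -m handwheel '[[0.3,0,0,0,0,0,0],[0.3,0,0,0,0,0,0],[0.3,0,0,0,0,0,0],[0.3,0,0,-1,0,0,0],[0.3,0,0,-2.5,0,0,0],[0.3,0,0,-4,0,0,0],[0.3,0,0,-3.5,0,0,0],[0.3,0,0,0,0,0,0]]'
python3 - <<'E'
from h import *
go(430,250,230)
E
```

```text
time: 12.4
tool_pos: [647.1, -75.0, 260.3]
tcp_rot: [179.2, -0.0, 77.9]
ft_force: [1.6, -0.9, 2.7]
finger_gap: 55.8
grip_force: 0.0
from [647.1 -75.  260.3] yaw 77.9 shift cm [ 27.21 -28.07   3.03] rows 9.6
```

```bash
python3 -m handwheel '[[0.6,3.02,-3.07,0,0,0,0],[0.6,3.02,-3.07,0,0,0,0],[0.6,3.02,-3.07,0,0,0,0],[0.6,3.02,-3.07,0,0,0,0],[0.6,3.02,-3.07,0,0,0,0],[0.6,3.02,-3.07,0,0,0,0],[0.6,0,0,0,0,0,0],[0.6,0,0,0,0,0,0]]'
python3 - <<'E'
from h import *
P={n:snapshot(n) for n in('scene','top')}
for n,p in P.items():
    print(n,[np.round(d['location'],1) for d in place_of(p,'cone_center')],[np.round(d['location'],1) for d in place_of(p,'strainer_center')])
i,j=P['top']['image'],P['scene']['image']
c=[cv2.resize(x,(400,400),interpolation=cv2.INTER_CUBIC) for x in (i[130:190,295:355],j[225:305,205:285])]
cv2.imwrite('pics/c2.png',cv2.cvtColor(np.hstack(c),cv2.COLOR_RGB2BGR))
go(430,250,100)
E
```

```text
time: 13.07
tool_pos: [505.3, 136.5, 250.3]
tcp_rot: [179.9, -0.0, 78.1]
ft_force: [0.1, -0.1, 0.8]
finger_gap: 68.8
grip_force: 0.0
scene [array([426.1, 252. ,  31.7])] [array([ 226. , -306.5,   16.3]), array([643.4, -75.1, 126.9]), array([ 354.5, -146.3,   11.4]), array([ 764.5, -233.8,   90.2])]
top [array([429.8, 253.6,  28.5])] [array([642.9, -75.8, 131.9]), array([ 351.8, -148. ,    6.7]), array([ 225.6, -308.3,   15.4])]
from [506.7 133.4 249.3] yaw 77.7 shift cm [ 9.76 -9.97 14.93] rows 5.0
```

View pics/c2.png

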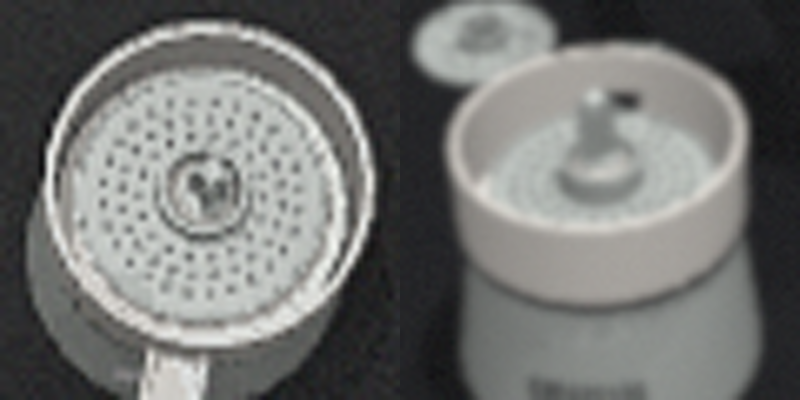

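The crops show the strainer lying flat and centred in the bowl (left at 205,195) with the spindle through its collar (right at 600,150). Next is the cone.

```bash
python3 -m handwheel '[[0.6,2.5,-2.5,2,0,0,0],[0.6,2.5,-2.5,2,0,0,0],[0.6,2.5,-2.5,2,0,0,0],[0.6,2.35,-2.55,2,0,0,0],[0.6,0,0,3,0,0,0],[0.6,0,0,0,0,0,0],[0.6,0,0,0,0,0,0]]';python3 - <<'E'
from h import *
go(429,251,26)
E
```

```text
time: 13.95
tool_pos: [427.6, 250.9, 137.9]
tcp_rot: [-179.8, 0.2, 77.8]
ft_force: [0.3, 0.3, 0.9]
finger_gap: 68.6
grip_force: 0.0
from [427.6 250.9 137.9] yaw 77.8 shift cm [ 0.04  0.13 11.19] rows 2.7
```

```bash
python3 -m handwheel '[[0.6,0,0.1,3.5,0,0,0],[0.6,0,0,4,0,0,0],[0.6,0,0,3.2,0,0,0],[0.6,0,0,0.4,0,0,0],[0.4,0,0,0,0,0,0],[0.2,0,0,0,0,0,0],[0,0,0,0,0,0,0],[0,0,0,0,0,0,0],[0,0,0,0,0,0,0],[0,0,0,0,0,0,0]]' 25; python3 -m handwheel '[[0.4,0,0,0,0,0,0],[0.4,0,0,0,0,0,0],[0.4,0,0,0,0,0,-0.12],[0.4,0,0,0,0,0,-0.12],[0.4,0,0,0,0,0,-0.12],[0.4,0,0,0,0,0,-0.12],[0.4,0,0,0,0,0,-0.12],[0.4,0,0,0,0,0,-0.12],[0.4,0,0,0,0,0,-0.12]]' 25;python3 -m handwheel '[[0.4,0,0,0,0,0,-0.12],[0.4,0,0,0,0,0,-0.12],[0.4,0,0,0,0,0,-0.12],[0.4,0,0,0,0,0,-0.12],[0.4,0,0,0,0,0,-0.12],[0.4,0,0,0,0,0,-0.12],[0,0,0,0,0,0,0],[0,0,0,0,0,0,0],[0,0,0,0,0,0,0],[0,0,0,0,0,0,0],[-0.1,0,0,0,0,0,0]]' 50
```

```text
time: 14.78
tool_pos: [432.4, 252.6, 31.6]
tcp_rot: [179.7, -0.2, 77.9]
ft_force: [0.8, -2.0, 8.5]
finger_gap: 46.0
grip_force: 26.3
time: 15.53
tool_pos: [429.7, 252.0, 28.7]
tcp_rot: [180.0, -0.0, 126.3]
ft_force: [0.4, -0.1, -0.2]
finger_gap: 60.1
grip_force: 0.0
time: 16.45
tool_pos: [430.1, 252.1, 29.2]
tcp_rot: [180.0, 0.1, 167.0]
ft_force: [-1.4, 0.3, 6.1]
finger_gap: 45.4
grip_force: 51.0
```

```bash
python3 -m handwheel '[[0.17,0,0,0,0,0,0],[0.17,0,0,0.3,0,0,0],[0.17,0,0,0,0,0,0],[0.17,0,0,0,0,0,0],[-0.2,0,0,0,0,0,0],[-0.2,0,0,0,0,0,0],[-0.2,0,0,0,0,0,0],[-0.2,0,0,0,0,0,0]]' 60;python3 -m handwheel '[[-0.2,0,0,-1,0,0,0],[-0.2,0,0,-3,0,0,0],[-0.2,0,0,-4,0,0,0],[-0.2,0,0,-4,0,0,0],[-0.2,0,0,-4,0,0,0],[-0.2,0,0,-4,0,0,0],[-0.2,0,0,-3,0,0,0],[-0.2,0,0,0,0,0,0],[-0.2,0,0,0,0,0,0],[-0.2,0,0,0,0,0,0]]' 60
python3 - <<'E'
from h import *
P={n:snapshot(n) for n in('scene','top')}
for n,p in P.items():
    print(n,[np.round(d['location'],1) for d in place_of(p,'cone_center')])
p=P['scene'];u,v=map(int,proj(p,sense()['tool_pos']))
cv2.imwrite('pics/c3.png',cv2.cvtColor(cv2.resize(p['image'][v-30:v+60,u-60:u+60],(800,600),interpolation=cv2.INTER_CUBIC),cv2.COLOR_RGB2BGR))
go(643.3,-74.4,260)
E
```

```text
time: 17.12
tool_pos: [429.6, 251.8, 25.5]
tcp_rot: [180.0, 0.0, 167.2]
ft_force: [-1.9, -0.1, 3.0]
finger_gap: 44.6
grip_force: 61.0
time: 17.95
tool_pos: [429.3, 251.6, 254.9]
tcp_rot: [-180.0, -0.0, 167.2]
ft_force: [-0.9, 0.1, -0.9]
finger_gap: 45.0
grip_force: 61.4
scene [array([428.3, 249. , 258.8])]
top [array([435.5, 250.4, 258.1])]
from [428.7 251.4 253.5] yaw 167.2 shift cm [-28.13 -27.03  -0.65] rows 9.5
```

View pics/c3.png

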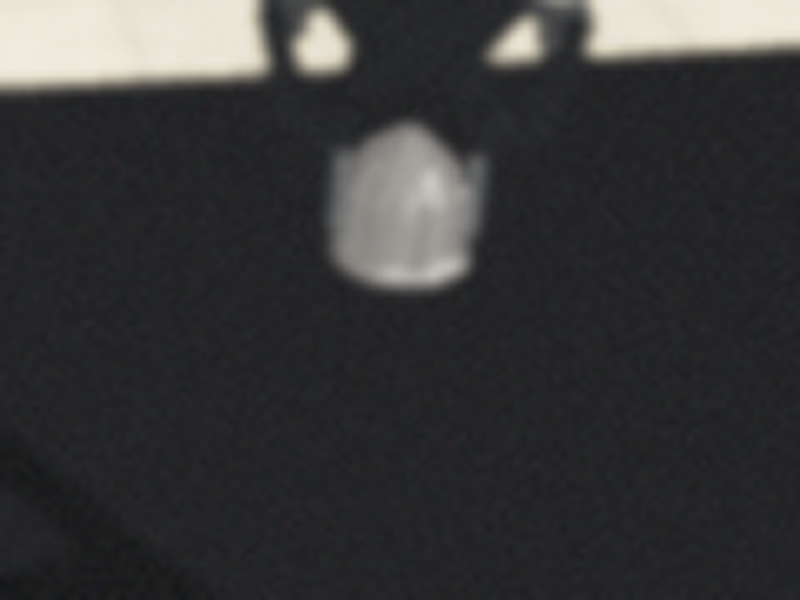

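The crop shows the cone held upright and level (410,210). Carrying it to the spindle.

```bash
python3 -m handwheel '[[-0.2,-2.81,-2.7,-0.1,0,0,0],[-0.2,-2.81,-2.7,-0.1,0,0,0],[-0.2,-2.81,-2.7,-0.1,0,0,0],[-0.2,-2.81,-2.7,-0.1,0,0,0],[-0.2,-2.81,-2.7,-0.1,0,0,0],[-0.2,-2.81,-2.7,-0.1,0,0,0],[-0.2,-2.81,-2.7,0,0,0,0],[-0.2,-2.81,-2.7,0,0,0,0],[-0.2,-2.81,-2.7,0,0,0,0],[-0.2,-2.81,-2.7,0,0,0,0],[-0.2,0,0,0,0,0,0],[-0.2,0,0,0,0,0,0]]' 60
python3 - <<'E'
from h import *
sn=[]
for n in('scene','top','scene','top'):
    p=snapshot(n); s=sense();sn.append(s['tool_pos'])
    print(n,s['tool_pos'].round(1),[np.round(d['location'],1) for d in place_of(p,'cone_center')])
go(643.3,-74.5,205,frm=np.mean(sn,0))
E
```

```text
time: 19.15
tool_pos: [643.7, -75.7, 258.5]
tcp_rot: [-180.0, -0.2, 167.1]
ft_force: [-0.5, -0.1, -1.2]
finger_gap: 44.9
grip_force: 61.5
scene [643.5 -74.2 259.2] [array([646.5, -75.8, 265.7])]
top [643.4 -72.7 260.6] [array([648.6, -76.6, 266.3]), array([642.1, -75.1, 131.4])]
scene [643.6 -72.4 261.5] [array([647.9, -72.6, 267.2]), array([643.5, 298.4,  14.6])]
top [643.8 -72.5 261.8] [array([648. , -74.9, 266.6])]
from [643.6 -73.  260.8] yaw 167.3 shift cm [-0.01 -0.16  5.58] rows 1.4
```

```bash
python3 -m handwheel '[[-0.2,-0.05,-0.2,0,0,0,0],[-0.2,0,0,0,0,0,0.12],[-0.2,0,0,0,0,0,0.12],[-0.2,0,0,0,0,0,0.12],[-0.2,0,0,0,0,0,0.12],[-0.2,0,0,0,0,0,0.12],[-0.2,0,0,0,0,0,0.12],[-0.2,0,0,0,0,0,0.12],[-0.2,0,0,0,0,0,0.12],[-0.2,0,0,0,0,0,0.12],[-0.2,0,0,0,0,0,0.12],[-0.2,0,0,0,0,0,0.12]]' 60
python3 -m handwheel '[[-0.2,0,0,0,0,0,0.12],[-0.2,0,0,0,0,0,0.12],[-0.2,0,0,0,0,0,0],[-0.2,0,0,0,0,0,0]]'
python3 - <<'E'
from h import *
sn=[]
for n in('scene','top','scene','top'):
    p=snapshot(n); s=sense();sn.append(s['tool_pos'])
    print(n,s['tool_pos'].round(1),[np.round(d['location'],1) for d in place_of(p,'cone_center')])
go(643.3,-74.5,205,frm=np.mean(sn,0))
cv2.imwrite('pics/c4.png',cv2.cvtColor(cv2.resize(p['image'][110:200,270:390],(800,600),interpolation=cv2.INTER_CUBIC),cv2.COLOR_RGB2BGR))
E
```

```text
time: 20.55
tool_pos: [644.0, -75.6, 261.5]
tcp_rot: [180.0, 0.0, 91.3]
ft_force: [0.5, -0.6, -0.6]
finger_gap: 45.0
grip_force: 61.5
time: 20.88
tool_pos: [644.0, -75.6, 261.5]
tcp_rot: [180.0, 0.0, 78.1]
ft_force: [0.0, 0.1, -0.1]
finger_gap: 44.6
grip_force: 61.5
scene [644.  -75.7 261.5] [array([641.3, -79.9, 267.5])]
top [644.  -75.7 261.4] [array([645.2, -81.4, 263.7])]
scene [644.  -75.7 261.3] [array([643.9, -78.3, 267.8])]
top [644.  -75.7 261.3] [array([645.1, -82.5, 264.5])]
from [644.  -75.7 261.4] yaw 77.9 shift cm [ 0.1  -0.09  5.64] rows 1.4
```

View pics/c4.png

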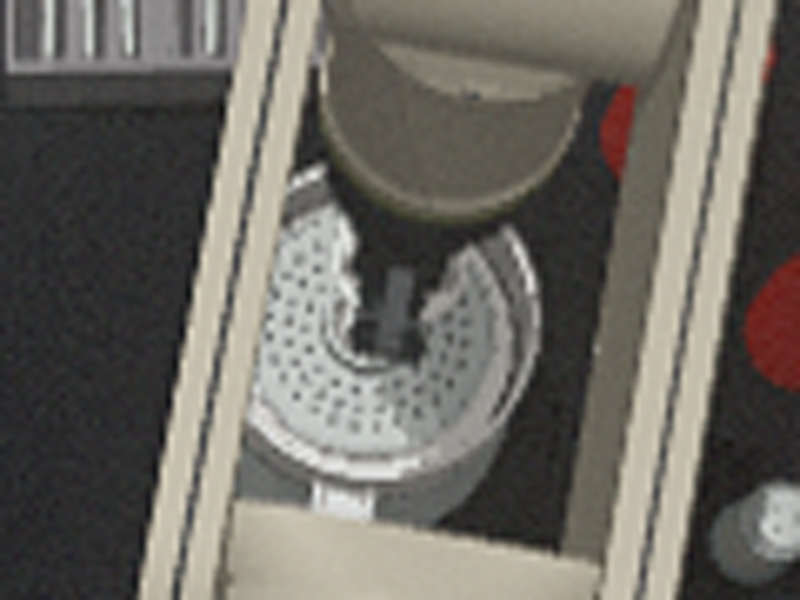

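The crop shows the gripper above the bowl. The reported offset turned with the tool, so the cone sits about 3.8 mm toward the tool's -x side, and I'll compensate for that.

```bash
python3 -m handwheel '[[-0.2,0.45,-0.1,1,0,0,0],[-0.2,0,0,2,0,0,0],[-0.2,0,0,1.7,0,0,0],[-0.2,0,0,0.9,0,0,0],[-0.2,0,0,0,0,0,0],[-0.2,0,0,0,0,0,0]]' 60
python3 -m handwheel '[[-0.2,0,0,0.2,0,0,0],[-0.2,0,0,0.2,0,0,0],[-0.2,0,0,0.1,0,0,0],[-0.2,0,0,0,0,0,0],[-0.2,0,0,0,0,0,0]]'; python3 -m handwheel '[[-0.2,0,0,0.1,0,0,0],[-0.2,0,0,0.1,0,0,0],[-0.2,0,0,0,0,0,0],[-0.2,0,0,0,0,0,0]]'
```

```text
time: 21.78
tool_pos: [643.5, -70.8, 204.5]
tcp_rot: [-179.9, 0.0, 77.9]
ft_force: [-0.5, 0.3, -0.3]
finger_gap: 44.8
grip_force: 61.5
time: 22.2
tool_pos: [644.1, -71.2, 200.7]
tcp_rot: [180.0, 0.0, 77.9]
ft_force: [0.1, 0.1, -0.4]
finger_gap: 45.1
grip_force: 61.5
time: 22.53
tool_pos: [643.9, -71.1, 198.2]
tcp_rot: [-180.0, -0.0, 77.8]
ft_force: [-0.0, 0.2, -1.2]
finger_gap: 45.3
grip_force: 61.5
```

```bash
python3 -m handwheel '[[-0.2,0,0,0.1,0,0,0],[-0.2,0,0,0.1,0,0,0],[-0.2,0,0,0,0,0,0],[-0.2,0,0,0,0,0,0]]' 60
python3 -m handwheel '[[-0.2,0,0,0.1,0,0,0],[-0.2,0,0,0.05,0,0,0],[-0.2,0,0,0,0,0,0],[-0.2,0,0,0,0,0,0]]'
```

```text
time: 22.87
tool_pos: [644.2, -71.1, 196.9]
tcp_rot: [180.0, -0.0, 77.9]
ft_force: [-0.5, 0.7, 3.6]
finger_gap: 45.1
grip_force: 61.8
time: 23.2
tool_pos: [644.2, -71.1, 195.2]
tcp_rot: [180.0, -0.0, 77.9]
ft_force: [-1.2, 0.0, 5.5]
finger_gap: 45.0
grip_force: 61.9
```

```bash
for k in 1 ; do python3 -m handwheel '[[-0.2,0,-0.038,0,0,0,-0.1],[-0.2,0,-0.038,0,0,0,-0.1],[-0.2,0,0,0,0,0,0]]' 60; done
python3 -m handwheel '[[-0.2,0,-0.038,0,0,0,-0.1],[-0.2,0,-0.038,0,0,0,-0.1],[-0.2,0,0,0,0,0,0]]'; python3 -m handwheel '[[-0.2,0,-0.038,0,0,0,-0.1],[-0.2,0,-0.038,0,0,0,-0.1],[-0.2,0,0,0,0,0,0]]'
```

```text
time: 23.45
tool_pos: [643.6, -70.8, 195.3]
tcp_rot: [179.9, -0.0, 89.7]
ft_force: [-0.5, 1.4, 4.5]
finger_gap: 44.8
grip_force: 61.9
time: 23.7
tool_pos: [642.8, -71.2, 195.2]
tcp_rot: [179.9, 0.0, 101.0]
ft_force: [1.0, -0.1, 4.6]
finger_gap: 45.3
grip_force: 61.9
time: 23.95
tool_pos: [641.1, -72.0, 194.1]
tcp_rot: [-179.9, 0.0, 112.3]
ft_force: [-1.0, -3.3, 1.7]
finger_gap: 45.0
grip_force: 62.2
```

```bash
python3 -m handwheel '[[-0.2,0,0,0.1,0,0,0],[-0.2,0,0,0,0,0,0]]' 60
python3 -m handwheel '[[-0.2,0,-0.02,0,0,0,-0.05],[-0.2,0,0,0.1,0,0,0],[-0.2,0,0,0,0,0,0]]'
```

```text
time: 24.12
tool_pos: [641.3, -72.0, 193.4]
tcp_rot: [-179.9, 0.0, 111.9]
ft_force: [-3.4, -4.6, 3.8]
finger_gap: 44.7
grip_force: 62.3
time: 24.37
tool_pos: [641.0, -72.1, 192.6]
tcp_rot: [-179.9, 0.0, 114.7]
ft_force: [-3.9, -4.2, 4.6]
finger_gap: 44.7
grip_force: 62.2
```

```bash
python3 -m handwheel '[[-0.2,-0.03,-0.09,0,0,0,0],[-0.2,0,0,0,0,0,0]]' 60
python3 -m handwheel '[[-0.2,0,0,0.1,0,0,0],[-0.2,0,0,0.1,0,0,0],[-0.2,0,0,0,0,0,0]]';python3 -c "
from h import *
print(sense()['wrist_torque'])"
```

```text
time: 24.53
tool_pos: [640.9, -72.3, 193.0]
tcp_rot: [180.0, 0.0, 114.8]
ft_force: [-3.2, -3.5, 5.3]
finger_gap: 44.9
grip_force: 62.3
time: 24.78
tool_pos: [640.9, -72.2, 191.0]
tcp_rot: [-180.0, 0.0, 115.0]
ft_force: [-3.3, -3.1, 6.4]
finger_gap: 44.8
grip_force: 62.4
[-0.594784    0.64086108 -0.08677956]
```

```bash
python3 -m handwheel '[[-0.2,-0.03,-0.09,0,0,0,0],[-0.2,0,0,0.1,0,0,-0.04],[-0.2,0,0,0,0,0,0]]' 60
python3 -m handwheel '[[-0.2,0,0,0.1,0,0,0],[-0.2,0,0,0.1,0,0,0],[-0.2,0,0,0,0,0,0]]';python3 -c "
from h import *
print(sense()['wrist_torque'])"
```

```text
time: 25.03
tool_pos: [640.5, -72.6, 190.4]
tcp_rot: [179.9, 0.0, 117.4]
ft_force: [-3.2, -1.9, 7.4]
finger_gap: 45.0
grip_force: 62.5
time: 25.28
tool_pos: [640.6, -72.7, 188.7]
tcp_rot: [179.9, 0.1, 117.3]
ft_force: [-3.7, -2.7, 10.1]
finger_gap: 44.6
grip_force: 62.6
[-0.48385528  0.62181253 -0.07451395]
```

```bash
python3 -m handwheel '[[-0.2,0,0,-0.2,0,0,0],[-0.2,0,-0.03,0,0,0,-0.08],[-0.2,0,0,0,0,0,0]]' 60
python3 -m handwheel '[[-0.2,0,-0.03,0,0,0,-0.08],[-0.2,0,0,0,0,0,0]]';python3 -c "
from h import *
print(sense()['wrist_torque'])"
```

```text
time: 25.53
tool_pos: [640.2, -72.9, 190.6]
tcp_rot: [180.0, 0.1, 122.1]
ft_force: [-3.0, -3.4, 6.7]
finger_gap: 44.5
grip_force: 62.2
time: 25.7
tool_pos: [640.0, -73.1, 190.6]
tcp_rot: [180.0, 0.1, 126.7]
ft_force: [-3.8, -1.6, 7.8]
finger_gap: 45.2
grip_force: 61.7
[-0.5053425   0.53992621 -0.33363816]
```

```bash
python3 -m handwheel '[[-0.2,0,0.05,-0.15,0,0,0.1],[-0.2,0,0.02,0,0,0,0.05],[-0.2,0,0,0,0,0,0]]' 60
python3 -m handwheel '[[-0.2,-0.04,-0.1,0,0,0,0],[-0.2,0,0,0,0,0,0]]';python3 -m handwheel '[[-0.2,-0.04,-0.1,0,0,0,0],[-0.2,0,0,0,0,0,0]]';python3 -c "
from h import *
print(sense()['wrist_torque'])"
```

```text
time: 25.95
tool_pos: [640.6, -72.7, 191.9]
tcp_rot: [180.0, 0.0, 117.6]
ft_force: [-3.0, -3.8, 5.7]
finger_gap: 45.0
grip_force: 62.5
time: 26.12
tool_pos: [640.4, -73.0, 192.0]
tcp_rot: [179.9, 0.0, 117.8]
ft_force: [-0.7, -0.7, 6.2]
finger_gap: 44.8
grip_force: 62.6
time: 26.28
tool_pos: [640.1, -73.2, 192.3]
tcp_rot: [179.8, 0.0, 117.9]
ft_force: [1.9, 1.3, 5.5]
finger_gap: 44.8
grip_force: 62.7
[ 0.18011153 -0.24351874  0.01303236]
```

```bash
python3 -m handwheel '[[-0.2,0.02,0.04,0.1,0,0,0],[-0.2,0,0,0.1,0,0,0],[-0.2,0,0,0,0,0,0]]' 60
python3 -m handwheel '[[-0.2,0,0,0.1,0,0,0],[-0.2,0,0,0.1,0,0,0],[-0.2,0,0,0,0,0,0]]';python3 -c "
from h import *
print(sense()['wrist_torque'])"
```

```text
time: 26.53
tool_pos: [640.2, -73.1, 190.2]
tcp_rot: [179.8, 0.0, 117.9]
ft_force: [1.0, -0.1, 7.1]
finger_gap: 44.8
grip_force: 62.8
time: 26.78
tool_pos: [640.3, -73.1, 188.6]
tcp_rot: [179.8, 0.1, 117.9]
ft_force: [-1.6, -0.1, 9.8]
finger_gap: 45.5
grip_force: 63.0
[ 0.00066927  0.09188864 -0.02778091]
```

```bash
python3 -m handwheel '[[-0.2,0,-0.015,-0.1,0,0,-0.04],[-0.2,0,0,0,0,0,0]]' 60
python3 -m handwheel '[[-0.2,0,-0.015,0,0,0,-0.04],[-0.2,0,0,0,0,0,0]]' ;python3 -m handwheel '[[-0.2,0,-0.015,0,0,0,-0.04],[-0.2,0,0,0,0,0,0]]' ;python3 -c "
from h import *
print(sense()['wrist_torque'])"
```

```text
time: 26.95
tool_pos: [640.1, -73.2, 189.9]
tcp_rot: [179.8, 0.1, 120.3]
ft_force: [-0.6, 0.1, 8.1]
finger_gap: 45.3
grip_force: 62.7
time: 27.12
tool_pos: [640.0, -73.3, 189.7]
tcp_rot: [179.8, 0.1, 122.6]
ft_force: [-0.4, -0.0, 8.6]
finger_gap: 45.4
grip_force: 62.4
time: 27.28
tool_pos: [639.9, -73.4, 189.7]
tcp_rot: [179.8, 0.1, 124.9]
ft_force: [-1.0, -0.1, 7.7]
finger_gap: 45.0
grip_force: 62.2
[ 0.01053819  0.05301815 -0.230837  ]
```

```bash
python3 -m handwheel '[[-0.2,0,0.04,0,0,0,0.1],[-0.2,0,0.02,0,0,0,0.05],[-0.2,0,0,0,0,0,0]]' 60
python3 -m handwheel '[[-0.2,0,0.02,0,0,0,0.05],[-0.2,0,0,0,0,0,0]]' ;python3 -m handwheel '[[-0.2,0,0.02,0,0,0,0.05],[-0.2,0,0,0,0,0,0]]' ;python3 -m handwheel '[[-0.2,0,0.02,0,0,0,0.05],[-0.2,0,0,0,0,0,0]]' ;python3 -c "
from h import *
print(sense()['wrist_torque'])"
```

```text
time: 27.53
tool_pos: [640.4, -73.1, 189.7]
tcp_rot: [179.8, 0.1, 115.9]
ft_force: [0.3, -0.4, 8.7]
finger_gap: 45.0
grip_force: 63.0
time: 27.7
tool_pos: [640.4, -73.0, 189.0]
tcp_rot: [179.9, 0.0, 113.2]
ft_force: [1.8, -0.3, 4.8]
finger_gap: 44.5
grip_force: 62.5
time: 27.87
tool_pos: [640.3, -73.0, 188.2]
tcp_rot: [179.9, 0.0, 110.4]
ft_force: [4.0, 0.4, 2.6]
finger_gap: 44.8
grip_force: 62.7
time: 28.03
tool_pos: [640.1, -73.0, 187.9]
tcp_rot: [180.0, -0.0, 107.6]
ft_force: [4.4, 0.3, 0.7]
finger_gap: 44.9
grip_force: 62.7
[ 0.06642054 -0.70433568 -0.02191756]
```

It has meshed: the axial force fell to about 0. I'll relieve the side force and slide it down.

```bash
python3 -m handwheel '[[-0.2,-0.03,0.08,0,0,0,0],[-0.2,0,0,0.15,0,0,0],[-0.2,0,0,0.15,0,0,0],[-0.2,0,0,0,0,0,0]]' 60
python3 -m handwheel '[[-0.2,0,0,0.2,0,0,0],[-0.2,0,0,0.2,0,0,0],[-0.2,0,0,0,0,0,0]]';python3 -c "
from h import *
print(sense()['wrist_torque'])"
```

```text
time: 28.37
tool_pos: [640.3, -73.3, 184.4]
tcp_rot: [-180.0, -0.0, 107.7]
ft_force: [2.6, 1.1, -1.7]
finger_gap: 45.0
grip_force: 62.5
time: 28.62
tool_pos: [640.4, -73.3, 180.6]
tcp_rot: [-180.0, -0.0, 107.7]
ft_force: [1.5, -0.2, -1.4]
finger_gap: 44.9
grip_force: 62.5
[ 0.17150061 -0.30457992 -0.06281846]
```

```bash
python3 -m handwheel '[[-0.2,0,0,0.2,0,0,0],[-0.2,0,0,0.2,0,0,0],[-0.2,0,0,0.2,0,0,0],[-0.2,0,0,0,0,0,0]]' 60
python3 -m handwheel '[[-0.2,0,0,0.1,0,0,0],[-0.2,0,0,0.1,0,0,0],[-0.2,0,0,0,0,0,0]]';python3 -m handwheel '[[-0.2,0,0,0.1,0,0,0],[-0.2,0,0,0.1,0,0,0],[-0.2,0,0,0,0,0,0]]'
```

```text
time: 28.95
tool_pos: [640.4, -73.4, 174.7]
tcp_rot: [-180.0, -0.0, 107.6]
ft_force: [1.1, 0.7, -1.4]
finger_gap: 45.0
grip_force: 62.5
time: 29.2
tool_pos: [640.6, -73.4, 173.5]
tcp_rot: [180.0, -0.0, 107.7]
ft_force: [-2.0, 2.1, 1.9]
finger_gap: 45.0
grip_force: 62.9
time: 29.45
tool_pos: [640.7, -73.4, 171.6]
tcp_rot: [180.0, 0.0, 107.7]
ft_force: [-2.4, 2.9, 5.5]
finger_gap: 44.8
grip_force: 63.1
```

```bash
python3 -m handwheel '[[-0.2,0,0,0.15,0,0,0],[-0.2,0,0,0.15,0,0,0],[-0.2,0,0,0,0,0,0]]' 60
python3 -m handwheel '[[-0.2,0,0,0.15,0,0,0],[-0.2,0,0,0.1,0,0,0],[-0.2,0,0,0,0,0,0]]';python3 -m handwheel '[[-0.2,0,0,0.1,0,0,0],[-0.2,0,0,0,0,0,0]]'
```

```text
time: 29.7
tool_pos: [640.7, -73.4, 168.9]
tcp_rot: [180.0, 0.0, 107.7]
ft_force: [-3.6, 2.4, 7.6]
finger_gap: 44.8
grip_force: 63.3
time: 29.95
tool_pos: [640.8, -73.4, 167.3]
tcp_rot: [180.0, 0.0, 107.7]
ft_force: [-4.8, 2.3, 10.6]
finger_gap: 45.0
grip_force: 63.5
time: 30.12
tool_pos: [640.9, -73.4, 167.1]
tcp_rot: [179.9, 0.0, 107.7]
ft_force: [-8.2, 4.1, 14.6]
finger_gap: 44.6
grip_force: 63.9
```

```bash
python3 -m handwheel '[[-0.2,0.08,-0.1,0.08,0,0,0],[-0.2,0,0,0,0,0,0],[-0.2,0,0,0,0,0,0]]' 70
python3 -m handwheel '[[-0.2,0,0,0.05,0,0,0],[-0.2,0,0,0,0,0,0],[-0.2,0,0,0,0,0,0],[-0.2,0,0,0,0,0,0]]'
python3 - <<'E'
from h import *
c=[]
for n in('scene','top'):
    p=snapshot(n)
    print(n,[(q,[np.round(d['location'],1) for d in place_of(p,q)]) for q in('cone_center','strainer_center')])
    c.append(cv2.resize(p['image'][(200 if n=='scene' else 130):(300 if n=='scene' else 230),190 if n=='scene' else 270:290 if n=='scene' else 370],(400,400),interpolation=cv2.INTER_CUBIC))
cv2.imwrite('pics/end.png',cv2.cvtColor(np.hstack(c),cv2.COLOR_RGB2BGR))
s=sense();print(s['time'],s['tool_pos'],s['ft_force'],s['wrist_torque'])
E
```

```text
time: 30.37
tool_pos: [640.8, -73.3, 167.2]
tcp_rot: [179.8, 0.1, 107.6]
ft_force: [-4.9, 1.7, 15.8]
finger_gap: 45.0
grip_force: 68.9
time: 30.7
tool_pos: [640.8, -73.3, 167.1]
tcp_rot: [179.8, 0.1, 107.6]
ft_force: [-5.6, 2.9, 18.2]
finger_gap: 44.4
grip_force: 69.2
scene [('cone_center', [array([640.9, -78.8, 172.3])]), ('strainer_center', [array([ 224.9, -308.7,   15. ]), array([640.6, -76.8, 126.6])])]
top [('cone_center', [array([643.2, -80. , 169.6])]), ('strainer_center', [array([ 227.9, -311.5,   17. ]), array([643.7, -74.6, 132.7])])]
31.0 [640.82274816 -73.35135926 167.11669117] [-6.17704595  1.82762134 18.02588249] [ 0.35490444  0.87210437 -0.05416777]
```

View pics/end.png

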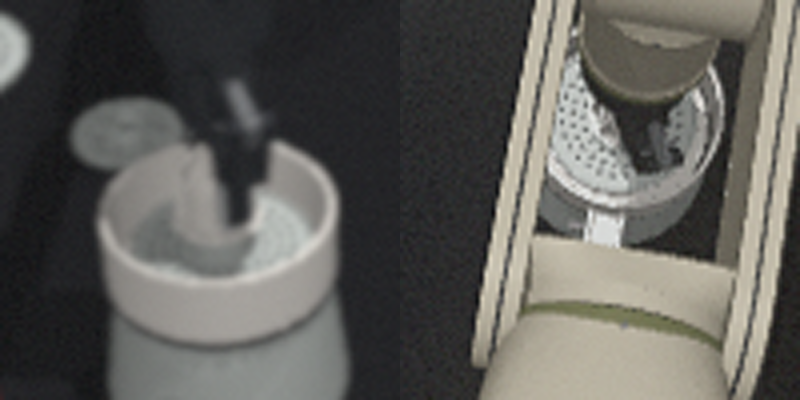

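The left crop shows the cone (215,200) down over the collar and held by the gripper, with the strainer flat beneath it. The measured cone height of about 171 mm matches fully pressed, and the force of 18 N is above the 11 N the spring needs.

```bash
python3 -c "
from bench import *
print(hand_in())"
```

```text
the job is handed in; nothing more can be done
None
```

I handed the job in at about 31 s: the strainer is on its seat, and the large cone is meshed, fully home, and held pressed down with about 18 N, still gripped. The hand-in call returned no verdict.

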